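Fit the battery cells and lock the bayonet cap of an infusion pump

ROBOT

A 7-joint arm with a two-finger parallel gripper is mounted at the origin on the work surface. World frame = base frame: x ahead of the robot, y to its left, z up, the work surface at z = 0. Lengths are in m, angles in rad, forces in N, time in s.
With the tool pointing down it reaches from about 0.425 to 0.875 m from the base axis. Payload 4.7 kg.
Tool frame: the origin (TCP) lies on the centre line of the jaws, within the pads' length; the fingertips stand 14 mm ahead of it and the grasp point (between the pads) lies 5 mm behind it; z points along the fingers, x is the direction in which the jaws open and shut, and the axes are right-handed (so a half turn about z gives the same grasp; the last joint's range is limited). The gripper opens to 87 mm and grips with 3 to 60 N. Pads are 19 mm wide; open, the fingers measure 117 mm over their backs; the gripper's body (75 mm by 190 mm) begins 51 mm behind the grasp point.
Start: joints at [-1.328, 0.321, -0.07, 1.45, 0.023, 1.371, -0.057], TCP at [0.147, 0.633, 0.237] pointing down, gripper open.
Joint ranges: [-2.86, 2.86], [-0.3, 2.09], [-1.38, 1.24], [0.06, 2.45], [-1.56, 4.7], [0.09, 2.05], [-2.69, 2.69]. Speed limits (rad/s): [2.57, 2.57, 3.14, 3.14, 3.14, 3.14, 3.14].

INTERFACE

Orientations are given as a rotation vector (axis times angle).
In Python, from bench import ctrl gives the robot as it stands.
- The arm moves only by the tool drive_tool, never from a script. Its argument "rows" is a list that holds one entry, the list of rows, each a list of 5 numbers: the shift along the tool's x, y, z scaled (see below), then the turn about the tool's z scaled (see below), then the closure in counts, from 0 (fully open) to 255 (shut). In form: [[[dx, dy, dz, spin, jaw], ...]]. A call has 1 to 20 rows; each row is the pose to reach, as a shift and turn from the pose commanded when the call began, along the tool's axes at that moment, turning the shorter way round; what a row does not reach only later rows make up. The controller multiplies each number of a shift by 300 mm and each number of a turn by pi rad. A row lasts 1/8 s, in which the tool goes at most 62.5 mm and 10.7 degrees, less where a joint would pass 70% of its speed; a pose out of reach is approached as far as the arm can. A call with a number of a shift or a turn outside -1 to 1 is refused whole. A call with a gripper value outside its range is refused whole. The fingers move at their own pace and stop on an object; "grip_force" is the grip in N (left out, the last holds). Time passes only in rows, so rows that repeat a pose let the fingers close. It gives the time, the measured TCP pose, the force and the opening at its end, in the units of the state.
- ctrl.get_state(): the state, without advancing time (a new reading comes with each control period).
- ctrl.get_image(name): name is "scene" or "side" or "wrist"; returns a dict with "img" (420x560x3 uint8, blue, green, red), "camera_matrix" (3x3 intrinsics, pixels), "R" (3x3) and "t" (3): a world point X has camera coordinates R X + t. Camera axes: x right, y down, z forward; pixel columns grow to the right and rows downward; lengths in m; the calibration is good to about 2 mm. The wrist camera is an equidistant fisheye: a pixel r from the principal point sees the ray r / f radians off the axis. A picture is of the moment at which its call begins. There is no depth.
- ctrl.close_job(): hands the job in, once; it reports no verdict.
The state is a dict: "time": time; "joint_positions": joint angles; "qd": joint speeds; "joint_torque": joint torques, N m; "position": TCP position; "tool_rot": TCP orientation; "ft_force": force on the tool from outside, world axes, zero at the start; "torque": the same for the moment, N m; "grip_width": opening from 0.0 (shut) to 1.0 (fully open).
Only numpy, scipy, OpenCV 4.12 (cv2) and the standard library are available. Lean on these libraries where they do the work, as an engineer would, in place of code of your own. Each camera call takes 0.05 s, during which the arm holds its last target.

TASK

Put the pump back on battery power: drop the two smaller battery cells one at a time, contact nub up, down the round battery well, then set the bayonet cap in the collar with its screw ear at the moulded entry mark, push it down against the spring and turn it clockwise a quarter turn until the ear is over the screw boss. Finish while still holding the cap pressed fully down on the collar and turned home, because I will then put in the locking screw; do not let go of it. Leave the big cell, the screwdriver and the tape roll where they are.

Things in the scene. Friction and masses are not known exactly. Their poses are not given: they have to be found in the camera images.
- pump: Infusion pump, fixed on the bench, casing 158 x 240 mm, top 114 mm high; origin at the centre of its underside, z up. Its screen faces its +x (away from the robot). Folded carrying handle along y at x = +50 mm, top at z 128 mm; a pole clamp knob sticks out behind (to x -114 mm, y +45 mm). The grey battery collar stands on the top at x -22, y -50 mm. Sites of the pump share its axes.
- well (a point): Centre of the battery collar's mouth, on the well's axis, level with the collar's top, z 135 mm. Collar 72 mm outside, 20 mm high. Its ledge, 5 mm thick, leaves a 44 mm hole with two slots out to 56 mm: a wide one (50 deg) towards entry_mark, a narrow one (31 deg) opposite. From 20 to 26 mm below the mouth a cone narrows from 39 to 29.5 mm; below it the well is a 29.5 mm bore.
- well_spring (a joint): Spring plate at the bottom of the well, 108 mm below the mouth: how far it is pushed down (m), 0 to 0.016. It pushes up with 1.5 N plus 1 N per mm. With both cells in, the upper nub stands about 8 mm below the mouth.
- entry_mark (a point): Moulded entry mark: a rib down the collar's side and a raised arrow on the casing pointing at it. The point is 42 mm from the well's axis at mouth height. The cap goes in only with its ear in this direction (40 deg from the pump's +x towards its +y), within about 5 deg.
- boss (a point): Screw boss beside the collar, a post 14 mm thick with a brass threaded hole; the point is the hole's centre, at mouth height, 42 mm from the well's axis, 40 deg from the pump's +x towards its -y: 80 deg clockwise, seen from above, from entry_mark. Stops in the collar end the cap's turn about 3 deg beyond it.
- cap: Loose grey bayonet cap, about 90 g, 50 mm high, standing plug down. Origin at the centre of the plug's tip, z up, x towards the ear. Plug 39 mm diameter up to z 16, tip tapered to 33; flange 68 mm diameter, z 16 to 22. Pressed home the flange lies on the collar, the origin 16 mm below well. It meets the upper cell 8 mm before; at home the spring lifts with about 7 N; let go, it rises 4 mm.
- cap_grip (a point): Middle of the cap's grip bar, on its axis 36 mm above its tip. The bar is 52 mm long in the cap's x, 14 mm thick in y, from z 22 to 50 mm, with flat sides to pinch.
- cap_ear (a point): Centre of the screw hole in the cap's ear, under the flange (z 16 mm), 42 mm from the cap's axis along its +x; the ear reaches to 50 mm. Below it, on the plug from z 2 to 7 mm, the wide lug (40 deg) and opposite it the narrow lug (21 deg) reach out to 52 mm diameter. Within 4 mm of home the lugs are under the ledge and free to turn.
- cell_a: One of the two smaller battery cells, 26 mm diameter, 50 mm long with its nub (10 mm diameter, 2 mm high); about 68 g. It stands nub up on the tray's floor. Origin at the centre of its flat underside, z to the nub. In the well its origin lies about 108 mm (lower cell) or 58 mm (upper) below well, and 8 mm deeper with the cap home.
- cell_b: The other of the two smaller cells, same as cell_a.
- big_cell: Spare cell of a bigger size, 33 mm diameter, 61 mm long, standing in the third compartment of the tray; it does not fit the pump. Origin at the centre of its underside.
- tray: White low tray fixed on the bench, 90 (x) by 245 (y) mm, walls 22 mm high, floor 4 mm thick, with three compartments in a row along its y, centres 80 mm apart; one cell stands in each, in any order. Origin at the centre of its underside.
- screwdriver: Screwdriver lying on the bench, 190 mm long, black handle.
- tape_roll: Roll of white adhesive tape lying flat on the bench, 60 mm diameter, 25 mm high, origin at the centre of its underside.
Mind the look-alikes: they are no part of the job. Leave any purple or yellow look-alike of the cap alone.

How it is judged:
On the way, in this order (a step that is already met when the one before it is completed fails the run):
1. a first cell has gone down the well, nub up (((horizontal distance between cell_a and well below 0.006 m and z of cell_a in the frame of well below -0.05 m and angle between cell_a's own z axis and vertical below 0.15 rad) or (horizontal distance between cell_b and well below 0.006 m and z of cell_b in the frame of well below -0.05 m and angle between cell_b's own z axis and vertical below 0.15 rad))), for 0.1 s.
2. both cells are down the well, nub up (horizontal distance between each of cell_a, cell_b and well below 0.006 m and z of each of cell_a, cell_b in the frame of well below -0.05 m and angle between each of cell_a, cell_b's own z axis and vertical below 0.15 rad), for 0.1 s.
3. the cap is pushed in at the entry mark, lugs below the ledge (horizontal distance between cap and well below 0.004 m and z of cap in the frame of well below -0.0115 m and horizontal distance between cap_ear and entry_mark below 0.015 m), for 0.02 s.
At the end, for the whole second after the job is handed in: Both cells nub up in the well (6 mm of its axis, undersides over 50 mm below the mouth); cap on the axis (4 mm), upright, within 2 mm of pressed home, ear within 6 mm of the boss, at rest, fingers on it with over 3 N; big cell, screwdriver and tape roll within 30 mm of their start (all of step 2 and horizontal distance between cap and well below 0.004 m and z of cap in the frame of well below -0.014 m and angle between cap's own z axis and vertical below 0.08 rad and horizontal distance between cap_ear and boss below 0.006 m and contact force between the fingers and cap above 3 N and linear speed of cap below 0.02 m/s and distance of each of big_cell, screwdriver, tape_roll from where it was at the start of the episode below 0.03 m); the arm keeps its last pose, push and grip.
It fails at once if the big cell, the screwdriver or the tape roll is moved by more than 30 mm (distance of any of big_cell, screwdriver, tape_roll from where it was at the start of the episode above 0.03 m).
It also fails if it takes over 64 s, if anything falls off the work surface, if the arm or the gripper's body presses on something with over 40 N, if the wrist force passes 120 N, or if a joint passes its speed limit or range.

## Working session

There is one attempt and no reset: what is moved stays moved. The work goes in short steps, Python scripts to look and compute and a tool call to move; the robot and the scene stay as the last step left them, time stands still between calls to the robot, and variables do not carry over. Pictures are saved under pics/ and viewed, and the job is handed in when it is done.

Besides the shell and the picture viewer there is one more tool, called after "Call:" as name([rows], argument=value, ...), one row to a line, values as JSON. drive_tool: Moves the arm, as the interface text tells. Its arguments: {"type":"object","properties":{"rows":{"type":"array"},"grip_force":{"type":"number"}},"required":["rows"]}

```bash
ls; mkdir -p pics; cat > h.py <<'E'
import numpy as np, cv2
from bench import ctrl
from scipy.spatial.transform import Rotation as Ro
def shot(n,f):
    d=ctrl.get_image(n); cv2.imwrite('pics/'+f+'.png',d['img'])
    np.savez('pics/'+f+'.npz',img=d['img'],K=np.array(d['camera_matrix']),R=np.array(d['R']),t=np.array(d['t']),fish=(n=='wrist')); return d
def load(f): return dict(np.load('pics/'+f+'.npz'))
def ray(d,u,v):
    K=d['K'];x=(u-K[0,2])/K[0,0];y=(v-K[1,2])/K[1,1]
    if d['fish']:
        r=np.hypot(x,y);s=np.sin(r)/r if r>1e-9 else 1;c=np.array([x*s,y*s,np.cos(r)])
    else: c=np.array([x,y,1.])
    w=d['R'].T@c; return -d['R'].T@d['t'], w/np.linalg.norm(w)
def onz(d,u,v,z):
    o,w=ray(d,u,v); return o+w*(z-o[2])/w[2]
def proj(d,X):
    c=d['R']@np.asarray(X)+d['t'];K=d['K']
    if d['fish']:
        th=np.arctan2(np.hypot(c[0],c[1]),c[2]);n=np.hypot(c[0],c[1])+1e-12;x,y=c[0]/n*th,c[1]/n*th
    else: x,y=c[0]/c[2],c[1]/c[2]
    return np.array([K[0,0]*x+K[0,2],K[1,1]*y+K[1,2]])
E
python3 - <<'E'
from h import *
np.set_printoptions(precision=4,suppress=True)
for n in ['scene','side','wrist']:
    d=shot(n,n+'0'); print(n,d['camera_matrix'],-np.array(d['R']).T@d['t'],np.array(d['R'])[2])
s=ctrl.get_state();print(s)
E
```

```text
pics
scene [[432.4819   0.     274.399 ]
 [  0.     432.4819 214.005 ]
 [  0.       0.       1.    ]] [1.0702 0.2709 0.5887] [-0.7028 -0.3736 -0.6054]
side [[459.1977   0.     282.8143]
 [  0.     459.1977 208.791 ]
 [  0.       0.       1.    ]] [0.3169 0.6259 0.7366] [ 0.1923 -0.7106 -0.6768]
wrist [[325.1923   0.     278.661 ]
 [  0.     325.1923 205.8982]
 [  0.       0.       1.    ]] [0.0818 0.6479 0.3842] [ 0.2363 -0.0573 -0.97  ]
{'time': 0.15, 'joint_positions': array([-1.3279,  0.3217, -0.0701,  1.4514,  0.0226,  1.3708, -0.0569]), 'qd': array([ 0.0001,  0.0001,  0.0014, -0.003 , -0.0012,  0.0024, -0.0002]), 'joint_torque': array([  0.0003, -49.1799,  -0.4043, -31.2875,  -0.0639,   0.0406,
         0.0001]), 'position': array([0.1474, 0.6327, 0.2357]), 'tool_rot': array([ 2.4598,  1.9527, -0.0017]), 'ft_force': array([-0.5125,  1.0282, -0.6925]), 'torque': array([-0.0074, -0.0196, -0.0529]), 'grip_width': 0.9988285159978472}
```

View pics/scene0.png

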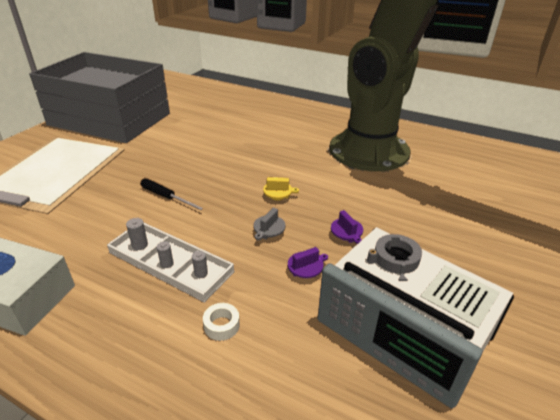

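View pics/side0.png

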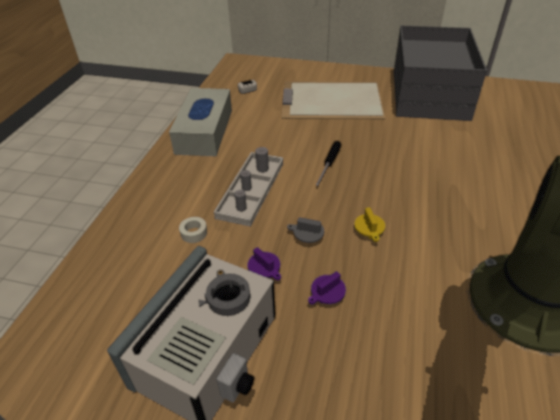

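View pics/wrist0.png

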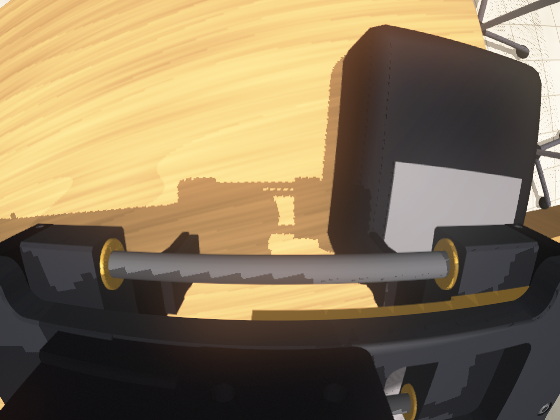

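```bash
python3 - <<'E'
from h import *
np.set_printoptions(precision=4,suppress=True)
a=load('scene0');b=load('side0')
ia=a['img'];ib=b['img']
def up(im,x0,y0,x1,y1,s): return cv2.resize(im[y0:y1,x0:x1],None,fx=s,fy=s,interpolation=cv2.INTER_CUBIC)
cv2.imwrite('pics/z1.png',up(ia,320,220,520,390,4)[:600])
cv2.imwrite('pics/z2.png',up(ia,100,170,300,310,4))
cv2.imwrite('pics/z3.png',up(ib,110,240,290,390,4))
cv2.imwrite('pics/z4.png',up(ib,170,130,340,280,4))
E
```

```text
(no output)
```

View pics/z1.png

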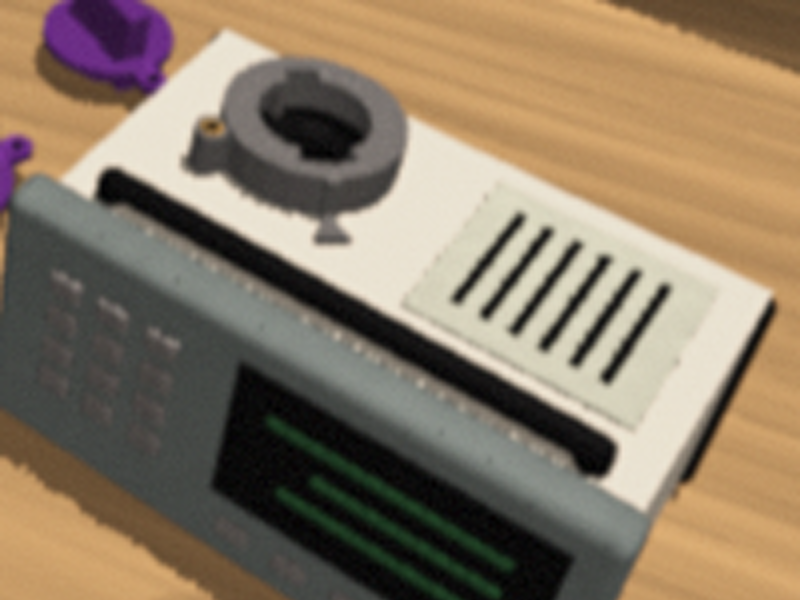

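View pics/z2.png

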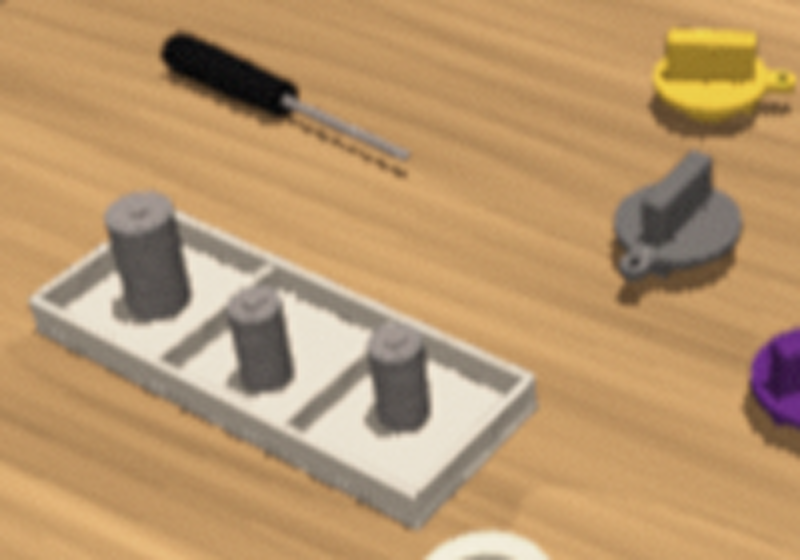

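View pics/z3.png

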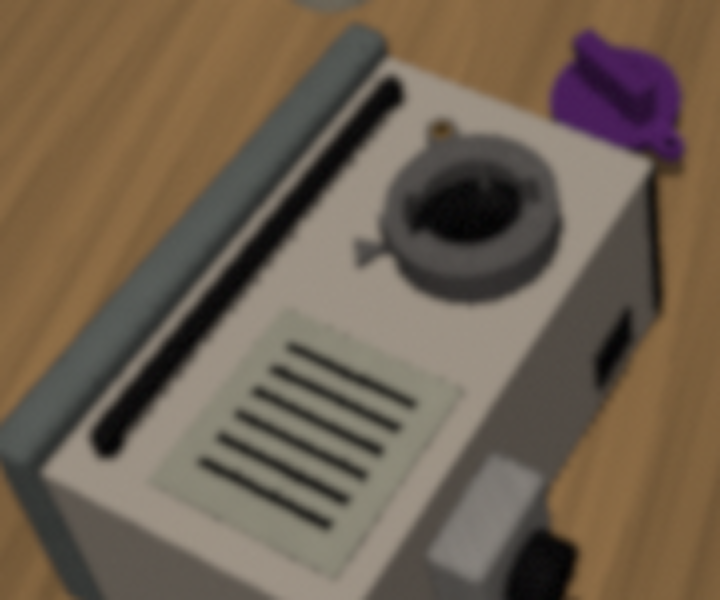

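View pics/z4.png

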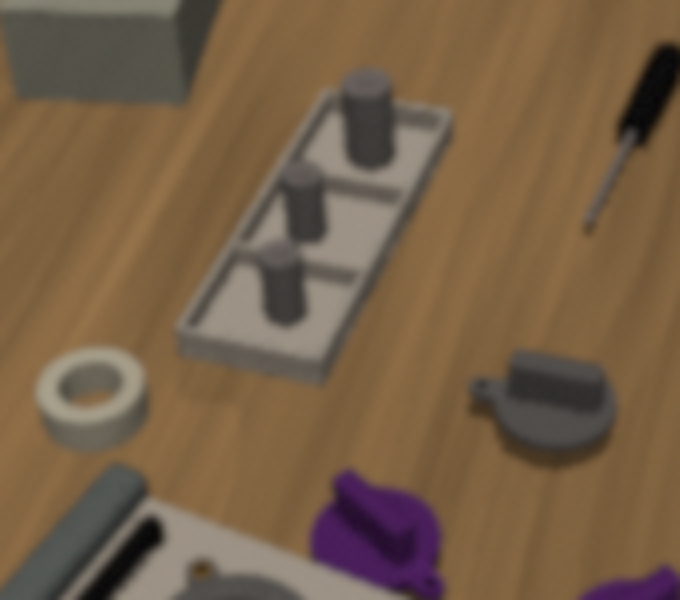

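```bash
python3 - <<'E'
from h import *
np.set_printoptions(precision=4,suppress=True)
a=load('scene0');b=load('side0')
S=lambda u,v:(100+u/4,170+v/4); S1=lambda u,v:(320+u/4,220+v/4)
T=lambda u,v:(170+u/4,130+v/4); T1=lambda u,v:(110+u/4,240+v/4)
def tri(p,q,name,z):
    o1,w1=ray(a,*p);o2,w2=ray(b,*q)
    A=np.stack([w1,-w2],1);s=np.linalg.lstsq(A,o2-o1,rcond=None)[0]
    X=(o1+w1*s[0]+o2+w2*s[1])/2
    print(name,'tri',X,'gap',np.linalg.norm(o1+w1*s[0]-o2-w2*s[1]).round(4),'onz',onz(a,*p,z)[:2],onz(b,*q,z)[:2])
tri(S(256,300),T(303,172),'c1',.053)
tri(S(397,340),T(283,250),'c2',.053)
tri(S(141,207),T(367,83),'big',.065)
tri(S1(314,124),T1(471,206),'collar',.135)
tri(S1(211,126),T1(441,129),'boss',.135)
tri(S1(225,30),T1(655,165),'cornerBL',.114)
tri(S1(775,293),T1(360,600),'cornerBR',.114)
tri(S1(113,178),T1(395,88),'handle L',.122)
tri(S1(605,462),T1(105,440),'handle R',.122)
tri(S(634,262),T(482,388),'ear',.018)
tri(S(683,175),T(558,358),'bar top end1',.05)
tri(S(530,383),T(325,365),'traycorner',.022)
tri(S(35,302),T(330,95),'traycorner2',.022)
E
```

```text
c1 tri [ 0.6299 -0.1969  0.0514] gap 0.0006 onz [ 0.6314 -0.1952] [ 0.6292 -0.1954]
c2 tri [ 0.6195 -0.1243  0.0509] gap 0.0025 onz [ 0.6223 -0.1212] [ 0.6187 -0.1238]
big tri [ 0.6128 -0.2801  0.0626] gap 0.001 onz [ 0.6144 -0.2783] [ 0.6116 -0.276 ]
collar tri [0.5284 0.2046 0.1305] gap 0.0019 onz [0.5345 0.2061] [0.5267 0.2066]
boss tri [0.553  0.1705 0.1334] gap 0.0005 onz [0.5549 0.1711] [0.5523 0.1714]
cornerBL tri [0.4649 0.1516 0.1116] gap 0.0002 onz [0.468  0.1523] [0.4643 0.1533]
cornerBR tri [0.5172 0.371  0.1158] gap 0.0135 onz [0.5197 0.377 ] [0.5157 0.3635]
handle L tri [0.5857 0.1436 0.1208] gap 0.0006 onz [0.5873 0.1442] [0.5852 0.1442]
handle R tri [0.6314 0.3314 0.1184] gap 0.0036 onz [0.6358 0.3325] [0.6291 0.3313]
ear tri [ 0.4895 -0.0738  0.0196] gap 0.0013 onz [ 0.4873 -0.0755] [ 0.4899 -0.0745]
bar top end1 tri [ 0.4475 -0.0699  0.0517] gap 0.0043 onz [ 0.4477 -0.0686] [ 0.4477 -0.0747]
traycorner tri [ 0.5823 -0.0779  0.0123] gap 0.0002 onz [ 0.5907 -0.0719] [ 0.5788 -0.0686]
traycorner2 tri [ 0.6539 -0.3241  0.015 ] gap 0.0006 onz [ 0.6592 -0.3164] [ 0.6507 -0.3154]
```

```bash
cat >> h.py <<'E'
def delta(target,yaw_deg=None):
    s=ctrl.get_state();R=Ro.from_rotvec(s['tool_rot']);M=R.as_matrix()
    yaw=np.degrees(np.arctan2(M[1,0],M[0,0]))
    d=M.T@(np.array(target)-s['position'])
    print('t',round(s['time'],2),'pos',s['position'].round(4),'yaw',yaw.round(2),'tilt',np.degrees(np.arccos(-M[2,2])).round(2),'F',s['ft_force'].round(1),'w',(s['grip_width']*87).round(1))
    print('delta mm',(d*1e3).round(1),'units',(d/.3).round(4), 'spin', None if yaw_deg is None else round(-((yaw_deg-yaw+180)%360-180)/180,4))
E
python3 - <<'E'
from h import *
np.set_printoptions(precision=3,suppress=True)
w=load('wrist0')
s=ctrl.get_state();M=Ro.from_rotvec(s['tool_rot']).as_matrix();p=s['position']
for l in [(0,0,0),(0,0,.014),(0,0,.1),(0,.05,.1),(0,-.03,.1),(.05,0,.014),(0,0.05,.014)]: print(l,proj(w,p+M@np.array(l)))
delta((.5284-.03,.2046,.26),77)
E
```

```text
(0, 0, 0) [279.467 264.584]
(0, 0, 0.014) [279.427 253.887]
(0, 0, 0.1) [279.266 212.165]
(0, 0.05, 0.1) [279.253 269.57 ]
(0, -0.03, 0.1) [279.268 174.609]
(0.05, 0, 0.014) [369.778 252.627]
(0, 0.05, 0.014) [279.377 329.502]Traceback (most recent call last):
  File "<stdin>", line 6, in <module>
  File "h.py", line 26, in delta
    print('t',round(s['time'],2),'pos',s['position'].round(4),'yaw',yaw.round(2),'tilt',np.degrees(np.arccos(-M[2,2])).round(2),'F',s['ft_force'].round(1),'w',(s['grip_width']*87).round(1))
                                                                                                                                                               ^^^^^^^^^^^^^^^^^^^^^^^^^^
AttributeError: 'float' object has no attribute 'round'
```

```bash
sed -i "s/(s\['grip_width'\]\*87).round(1)/round(float(s['grip_width'])*87,1)/" h.py
python3 - <<'E'
from h import *
delta((.5284,.2046,.26),77)
E
```

```text
t 0.15 pos [0.1474 0.6327 0.2357] yaw 76.89 tilt 0.08 F [-0.5  1.  -0.7] w 86.9
delta mm [-330.5  468.2  -23.8] units [-1.1017  1.5606 -0.0792] spin -0.0006
```

Call:
drive_tool([
  [[-0.55,0.78,-0.08,0,80],[-0.55,0.78,-0.08,0,80],[-0.55,0.78,-0.08,0,80],[-0.55,0.78,-0.08,0,80],[-0.55,0.78,-0.08,0,80]],
])

```text
time: 0.78
position: [0.3406, 0.4162, 0.2609]
tool_rot: [2.464, 1.948, 0.001]
ft_force: [-0.3, -0.8, 0.3]
grip_width: 0.689
```

Call:
drive_tool([
  [[-0.55,0.78,0,0,80],[-0.55,0.78,0,0,80],[-0.55,0.78,0,0,80],[-0.55,0.78,0,0,80],[-0.55,0.78,0,0,80],[-0.55,0.78,0,0,80],[-0.55,0.78,0,0,80]],
])

```text
time: 1.65
position: [0.5277, 0.2065, 0.2602]
tool_rot: [-2.459, -1.954, 0.001]
ft_force: [-0.8, -0.0, 0.3]
grip_width: 0.686
```

```bash
python3 - <<'E'
from h import *
delta((.5284,.2046,.26),77)
shot('wrist','w1')
E
```

```text
t 1.65 pos [0.5277 0.2065 0.2602] yaw 76.95 tilt 0.07 F [-0.8 -0.   0.3] w 59.7
delta mm [-1.7  1.1  0.2] units [-0.0057  0.0038  0.0007] spin -0.0003
```

View pics/w1.png

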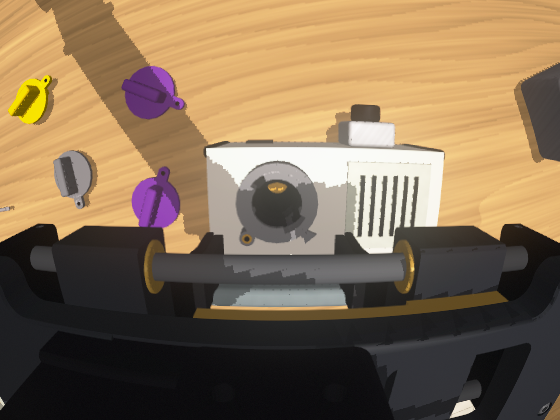

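```bash
python3 - <<'E'
from h import *
d=load('w1'); im=d['img']
cv2.imwrite('pics/z5.png',cv2.resize(im[135:260,200:340],None,fx=5,fy=4.8,interpolation=cv2.INTER_CUBIC)[:600])
cv2.imwrite('pics/z5.png',cv2.resize(im[140:260,200:350],None,fx=5,fy=5,interpolation=cv2.INTER_CUBIC))
E
```

```text
(no output)
```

View pics/z5.png

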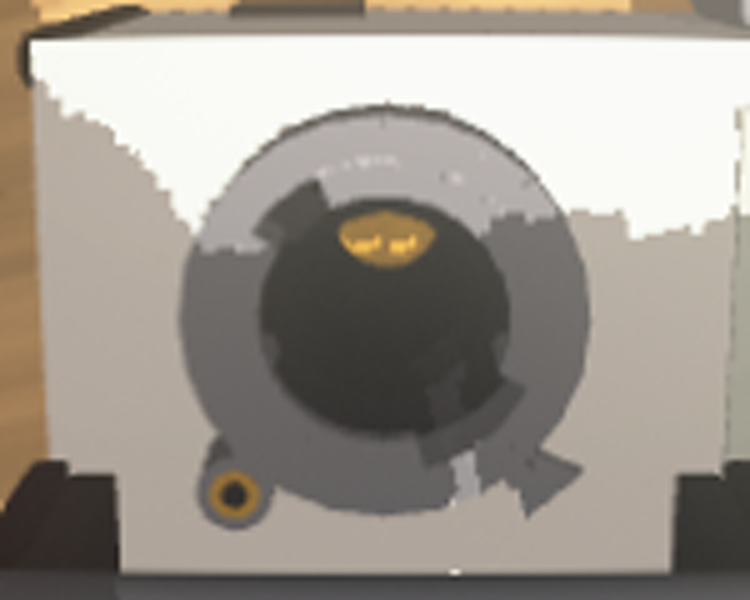

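```bash
python3 - <<'E'
from h import *
np.set_printoptions(precision=4,suppress=True)
d=load('w1')
f=lambda u,v,z:onz(d,200+u/5-.4,140+v/5-.4,z)[:2]
P=[f(182,315,.135),f(590,320,.135),f(385,514,.135),f(385,109,.135)]
print(P, (P[0]+P[1])/2,(P[2]+P[3])/2,np.linalg.norm(P[0]-P[1]),np.linalg.norm(P[2]-P[3]))
H=[f(260,315,.135),f(510,315,.135),f(385,198,.135),f(385,437,.135)];print((H[0]+H[1])/2,(H[2]+H[3])/2)
c=(P[0]+P[1]+P[2]+P[3])/4
b=f(235,495,.135);v=b-c;print(c,'boss',b,np.linalg.norm(v),np.degrees(np.arctan2(v[1],v[0])))
e=f(530,455,.115);v=e-c;print('arrow',e,np.linalg.norm(v),np.degrees(np.arctan2(v[1],v[0])))
e=f(468,475,.135);
q=f(28,40,.114);r=f(750,42,.114);v=r-q;print('back edge',q,r,np.degrees(np.arctan2(v[1],v[0]))-90)
for p in [(72,175),(80,203)]: print(onz(d,*p,.02)[:2])
E
```

```text
[array([0.5174, 0.1704]), array([0.5344, 0.2394]), array([0.5611, 0.1965]), array([0.4906, 0.213 ])] [0.5259 0.2049] [0.5259 0.2047] 0.07106496133067366 0.07247508029716097
[0.5254 0.2048] [0.5262 0.2047]
[0.5259 0.2048] boss [0.5516 0.1711] 0.042442174013761505 -52.63974094023499
arrow [0.563  0.2243] 0.04194347491223098 27.699492148926055
back edge [0.4647 0.1515] [0.4952 0.2806] -13.261973879638177
[ 0.4479 -0.0718]
[ 0.4892 -0.0724]
```

Call:
drive_tool([
  [[-1.0,0.55,0.3,0,80],[-1.0,0.55,0.3,0,80],[-1.0,0.55,0.3,0,80],[-1.0,0.55,0.3,0,80],[-1.0,0.55,0.3,0,80],[-1.0,0.55,0.3,0,80],[-1.0,0.55,0.3,0,80],[-1.0,0.55,0.3,0,80]],
])

```text
time: 2.7
position: [0.6213, -0.1215, 0.1704]
tool_rot: [-2.457, -1.956, -0.001]
ft_force: [-0.3, 0.3, -0.5]
grip_width: 0.685
```

```bash
python3 - <<'E'
from h import *
delta((.62,-.123,.046),77)
d=shot('wrist','w2')
for p in [(.6205,-.123,.052),(.6305,-.196,.052)]: print(proj(d|{'fish':True,'K':d['camera_matrix']},p))
E
```

```text
t 2.7 pos [ 0.6213 -0.1215  0.1704] yaw 77.05 tilt 0.1 F [-0.3  0.3 -0.5] w 59.6
delta mm [ -2.   -0.8 124.4] units [-0.0066 -0.0028  0.4145] spin 0.0003
[276.93534095 206.0347652 ]
[199.2352863  234.67840136]
```

View pics/w2.png

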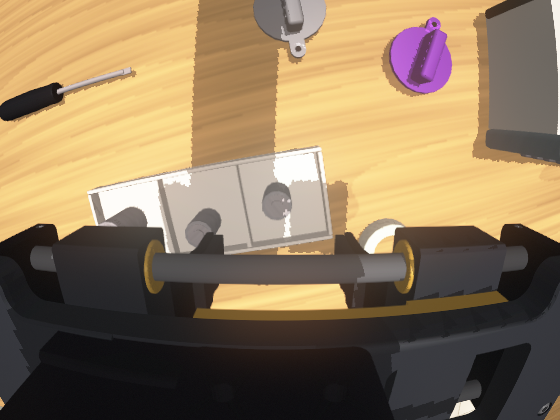

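```bash
python3 - <<'E'
from h import *
d=load('w2'); im=d['img']
cv2.imwrite('pics/z6.png',cv2.resize(im[170:250,170:310],None,fx=5.5,fy=5.5,interpolation=cv2.INTER_CUBIC))
cv2.imwrite('pics/z7.png',cv2.resize(im[0:70,230:350],None,fx=6,fy=6,interpolation=cv2.INTER_CUBIC))
E
```

```text
(no output)
```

View pics/z6.png

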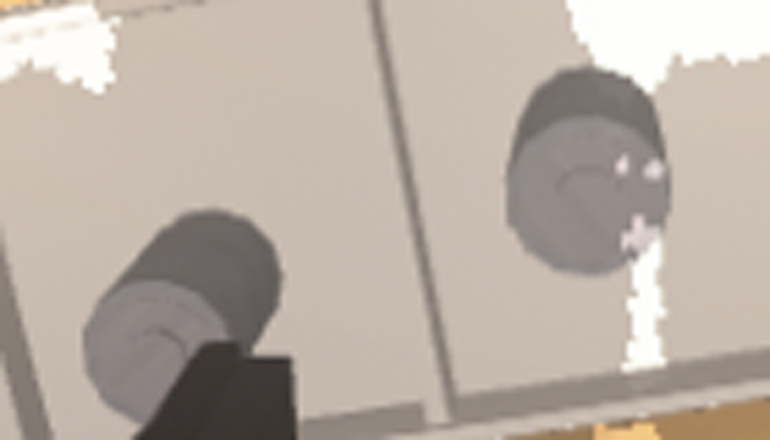

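View pics/z7.png

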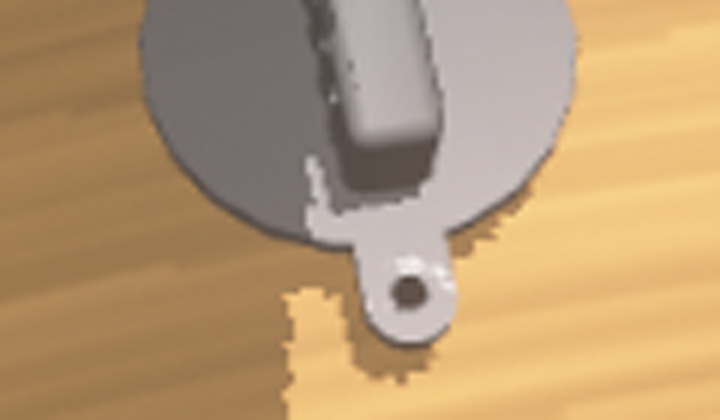

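Call:
drive_tool([
  [[-0.005,-0.002,0.25,0,80],[-0.005,-0.002,0.415,0,80],[-0.005,-0.002,0.415,0,80],[-0.005,-0.002,0.415,0,100],[-0.005,-0.002,0.415,0,255],[-0.005,-0.002,0.415,0,255],[-0.005,-0.002,0.415,0,255],[-0.005,-0.002,0.415,0,255],[-0.005,-0.002,0.415,0,255]],
], grip_force=20)

```text
time: 3.88
position: [0.6207, -0.1254, 0.0467]
tool_rot: [2.46, 1.953, 0.002]
ft_force: [0.3, 0.7, 3.6]
grip_width: 0.295
```

```bash
python3 - <<'E'
from h import *
delta((.526,.2048,.24),77)
E
```

```text
t 3.88 pos [ 0.6207 -0.1254  0.0467] yaw 76.9 tilt 0.06 F [0.3 0.7 3.6] w 25.6
delta mm [ 300.2 -166.9 -193.4] units [ 1.0006 -0.5562 -0.6446] spin -0.0006
```

Call:
drive_tool([
  [[0,0,-0.2,0,255],[0.1,-0.05,-0.4,0,255],[0.99,-0.555,-0.645,0,255],[0.99,-0.555,-0.645,0,255],[0.99,-0.555,-0.645,0,255],[0.99,-0.555,-0.645,0,255],[0.99,-0.555,-0.645,0,255],[0.99,-0.555,-0.645,0,255],[0.99,-0.555,-0.645,0,255],[0.99,-0.555,-0.645,0,255]],
])

```text
time: 5.12
position: [0.5258, 0.1991, 0.2389]
tool_rot: [2.463, 1.949, -0.002]
ft_force: [0.7, -0.3, -0.5]
grip_width: 0.292
```

```bash
python3 - <<'E'
from h import *
delta((.526,.2048,.151),77)
shot('wrist','w3')
E
```

```text
t 5.12 pos [0.5258 0.1991 0.2389] yaw 76.7 tilt 0.09 F [ 0.7 -0.3 -0.5] w 25.4
delta mm [ 5.7 -1.1 87.9] units [ 0.0189 -0.0037  0.2931] spin -0.0017
```

View pics/w3.png

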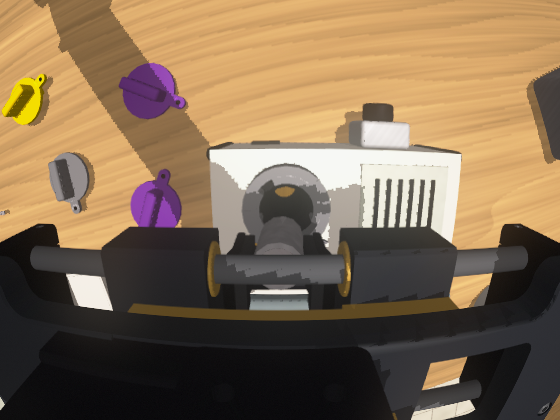

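Call:
drive_tool([
  [[0.019,-0.004,0.1,0,255],[0.019,-0.004,0.19,0,255],[0.019,-0.004,0.19,0,255]],
])

```text
time: 5.55
position: [0.5243, 0.2052, 0.1802]
tool_rot: [-2.463, -1.95, 0.008]
ft_force: [0.3, -0.4, -0.6]
grip_width: 0.294
```

```bash
python3 - <<'E'
from h import *
delta((.526,.2048,.151),77)
shot('scene','s3');d=shot('side','d3')
im=np.hstack([load('s3')['img'][190:340,330:470],d['img'][200:350,150:290]])
cv2.imwrite('pics/z8.png',cv2.resize(im,None,fx=2.8,fy=2.8))
E
```

```text
t 5.55 pos [0.5243 0.2052 0.1802] yaw 76.75 tilt 0.3 F [ 0.3 -0.4 -0.6] w 25.5
delta mm [ 0.1  1.8 29.2] units [0.0003 0.0061 0.0973] spin -0.0014
```

View pics/z8.png

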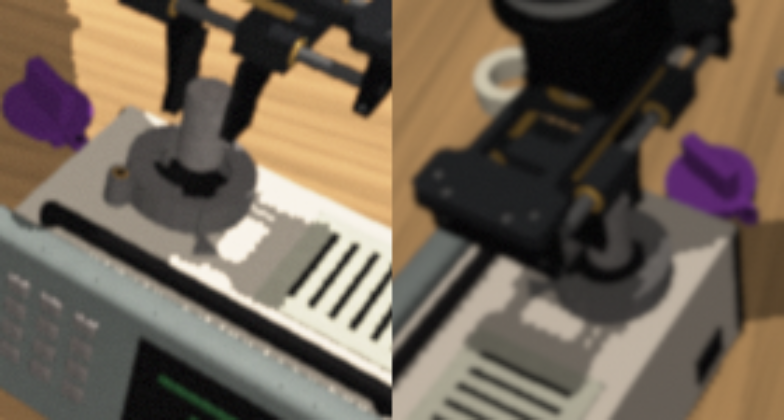

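Call:
drive_tool([
  [[0,0.005,0.05,0,255],[0,0.005,0.095,0,255],[0,0.005,0.095,0,255],[0,0.005,0.095,0,255]],
])

```text
time: 6.15
position: [0.5269, 0.2072, 0.1541]
tool_rot: [-2.46, -1.953, -0.0]
ft_force: [0.8, -0.2, -0.1]
grip_width: 0.294
```

Call:
drive_tool([
  [[-0.005,-0.002,0.012,0,255],[-0.005,-0.002,0.012,0,255],[-0.005,-0.002,0.012,0,255]],
])

```text
time: 6.52
position: [0.5261, 0.2057, 0.1506]
tool_rot: [2.46, 1.953, 0.0]
ft_force: [-0.1, -0.8, -0.6]
grip_width: 0.295
```

Now release.

Call:
drive_tool([
  [[0,0,0,0,130],[0,0,0,0,130],[0,0,0,0,130],[0,0,-0.1,0,100],[0,0,-0.3,0,80],[0,0,-0.3,0,80],[0,0,-0.3,0,80]],
])

```text
time: 7.4
position: [0.5258, 0.2059, 0.2403]
tool_rot: [-2.46, -1.953, -0.0]
ft_force: [0.2, -0.5, -0.6]
grip_width: 0.677
```

```bash
python3 - <<'E'
from h import *
delta((.6305,-.196,.17),77)
d=shot('wrist','w4')
cv2.imwrite('pics/z9.png',cv2.resize(d['img'][130:270,190:360],None,fx=4,fy=4,interpolation=cv2.INTER_CUBIC))
E
```

```text
t 7.4 pos [0.5258 0.2059 0.2403] yaw 76.9 tilt 0.02 F [ 0.2 -0.5 -0.6] w 58.9
delta mm [-367.7  193.    70.2] units [-1.2257  0.6434  0.2339] spin -0.0006
```

View pics/z9.png

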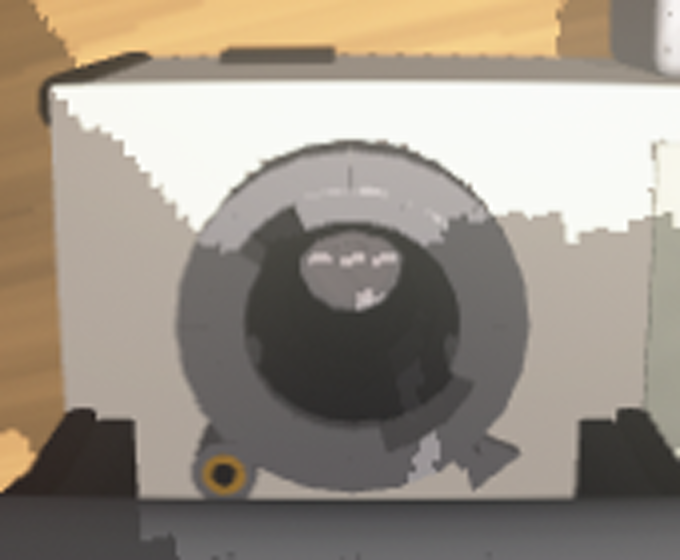

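Call:
drive_tool([
  [[-0.6,0.32,0.0,0,80],[-0.6,0.32,0.0,0,80],[-0.6,0.32,0.0,0,80],[-0.6,0.32,0,0,80]],
])

```text
time: 7.95
position: [0.5782, 0.0027, 0.2391]
tool_rot: [2.468, 1.943, -0.005]
ft_force: [0.0, 0.1, -0.4]
grip_width: 0.687
```

Call:
drive_tool([
  [[-0.625,0.323,0.25,0,80],[-0.625,0.323,0.25,0,80],[-0.625,0.323,0.25,0,80],[-0.625,0.323,0.25,0,80],[-0.625,0.323,0.25,0,80],[-0.625,0.323,0.25,0,80]],
])

```text
time: 8.7
position: [0.6305, -0.1937, 0.1644]
tool_rot: [-2.457, -1.954, 0.0]
ft_force: [0.2, 0.7, 0.0]
grip_width: 0.685
```

```bash
python3 - <<'E'
from h import *
delta((.6305,-.196,.046),77)
d=shot('wrist','w5');e=load('w5')
print(proj(e,(.6305,-.196,.052)))
cv2.imwrite('pics/z10.png',cv2.resize(d['img'][130:270,190:360],None,fx=4,fy=4,interpolation=cv2.INTER_CUBIC))
E
```

```text
t 8.7 pos [ 0.6305 -0.1937  0.1644] yaw 76.98 tilt 0.14 F [0.2 0.7 0. ] w 59.6
delta mm [ -2.4   0.8 118.4] units [-0.0079  0.0025  0.3947] spin -0.0001
[276.28017183 209.0277831 ]
```

View pics/z10.png

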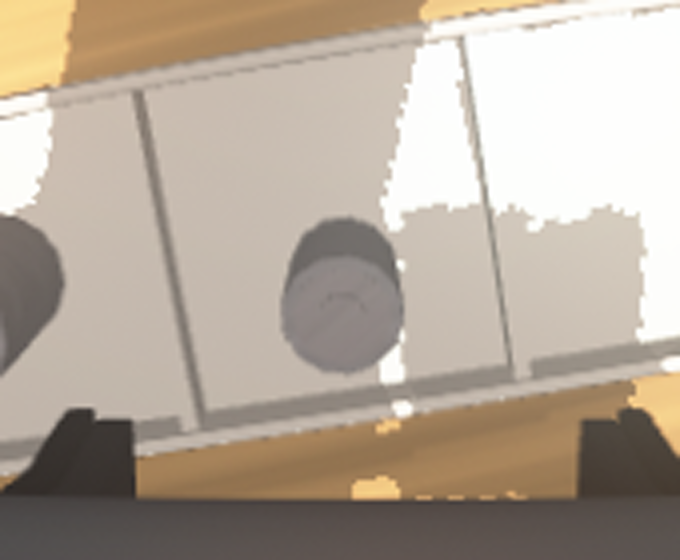

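Call:
drive_tool([
  [[-0.008,0.002,0.2,0,80],[-0.008,0.002,0.395,0,80],[-0.008,0.002,0.395,0,80],[-0.008,0.002,0.395,0,100],[-0.008,0.002,0.395,0,255],[-0.008,0.002,0.395,0,255],[-0.008,0.002,0.395,0,255],[-0.008,0.002,0.395,0,255],[-0.008,0.002,0.395,0,255]],
], grip_force=20)

```text
time: 9.88
position: [0.631, -0.1984, 0.0476]
tool_rot: [2.46, 1.953, 0.001]
ft_force: [-0.2, -0.3, 3.6]
grip_width: 0.29
```

```bash
python3 - <<'E'
from h import *
delta((.526,.2048,.24),77)
E
```

```text
t 9.88 pos [ 0.631  -0.1984  0.0476] yaw 76.89 tilt 0.06 F [-0.2 -0.3  3.6] w 25.2
delta mm [ 368.9 -193.6 -192.5] units [ 1.2298 -0.6452 -0.6418] spin -0.0006
```

Call:
drive_tool([
  [[0,0,-0.2,0,255],[0.1,-0.05,-0.4,0,255],[0.6,-0.32,-0.64,0,255],[0.6,-0.32,-0.64,0,255],[0.6,-0.32,-0.64,0,255],[0.6,-0.32,-0.64,0,255],[0.6,-0.32,-0.64,0,255]],
])

```text
time: 10.75
position: [0.5777, -0.0017, 0.2387]
tool_rot: [2.46, 1.954, -0.001]
ft_force: [0.9, -0.2, -0.7]
grip_width: 0.292
```

Call:
drive_tool([
  [[0.632,-0.325,0,0,255],[0.632,-0.325,0,0,255],[0.632,-0.325,0,0,255],[0.632,-0.325,0,0,255],[0.632,-0.325,0.0,0,255],[0.632,-0.325,0.19,0,255],[0.632,-0.325,0.19,0,255],[0.632,-0.325,0.19,0,255]],
])

```text
time: 11.75
position: [0.5273, 0.2035, 0.1831]
tool_rot: [2.463, 1.949, 0.001]
ft_force: [-0.1, 0.1, -0.1]
grip_width: 0.292
```

```bash
python3 - <<'E'
from h import *
delta((.526,.2048,.151),77)
shot('scene','s6');d=shot('side','d6')
im=np.hstack([load('s6')['img'][190:340,330:470],d['img'][200:350,150:290]])
cv2.imwrite('pics/z11.png',cv2.resize(im,None,fx=2.8,fy=2.8))
E
```

```text
t 11.75 pos [0.5273 0.2035 0.1831] yaw 76.7 tilt 0.07 F [-0.1  0.1 -0.1] w 25.4
delta mm [ 0.9 -1.6 32.1] units [ 0.0031 -0.0054  0.107 ] spin -0.0017
```

View pics/z11.png

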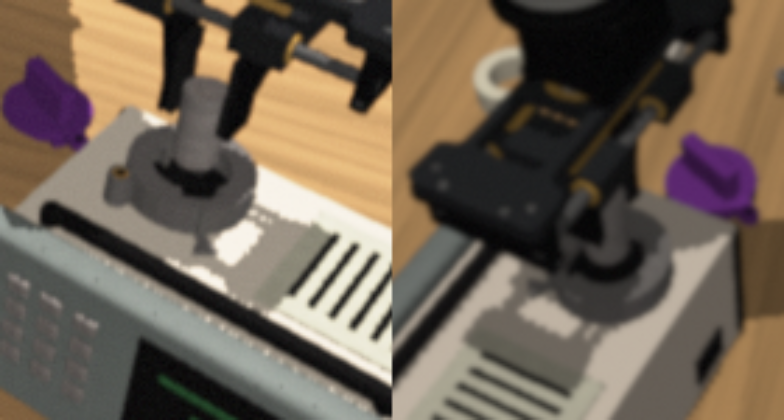

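Call:
drive_tool([
  [[0.002,-0.003,0.055,0,255],[0.002,-0.003,0.1,0,255],[0.002,-0.003,0.108,0,255],[0.002,-0.003,0.11,0,255],[0.002,-0.003,0.11,0,255]],
])

```text
time: 12.48
position: [0.5261, 0.2056, 0.1491]
tool_rot: [2.46, 1.952, 0.002]
ft_force: [3.0, -1.8, 2.2]
grip_width: 0.289
```

Call:
drive_tool([
  [[0,0,-0.005,0,130],[0,0,-0.005,0,130],[0,0,-0.005,0,130],[0,0,-0.1,0,100],[0,0,-0.3,0,80],[0,0,-0.3,0,80],[0,0,-0.3,0,80]],
])

```text
time: 13.35
position: [0.5248, 0.2064, 0.2386]
tool_rot: [-2.46, -1.953, 0.0]
ft_force: [-0.5, 0.3, -0.1]
grip_width: 0.68
```

```bash
python3 - <<'E'
from h import *
delta((.4475,-.071,.17),86)
d=shot('wrist','w7')
cv2.imwrite('pics/z12.png',cv2.resize(d['img'][130:270,190:360],None,fx=4,fy=4,interpolation=cv2.INTER_CUBIC))
E
```

```text
t 13.35 pos [0.5248 0.2064 0.2386] yaw 76.91 tilt 0.03 F [-0.5  0.3 -0.1] w 59.2
delta mm [-287.7  -12.4   68.6] units [-0.9591 -0.0414  0.2286] spin -0.0505
```

View pics/z12.png

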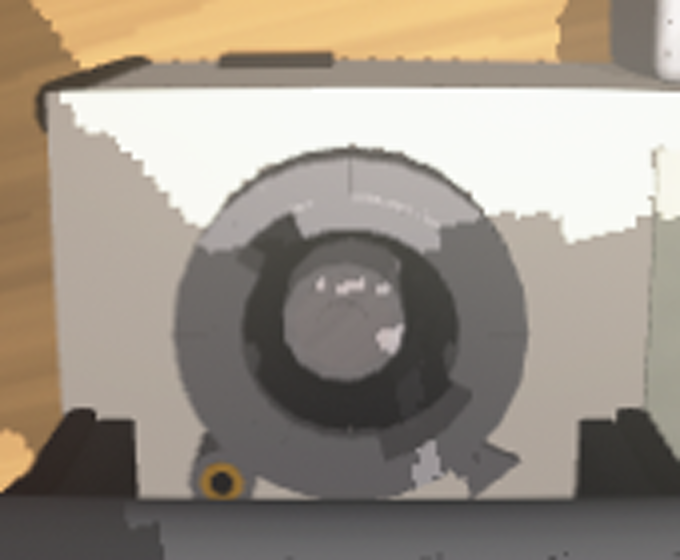

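Call:
drive_tool([
  [[-0.96,-0.041,0.0,-0.05,80],[-0.96,-0.041,0.0,-0.05,80],[-0.96,-0.041,0.23,-0.05,80],[-0.96,-0.041,0.23,-0.05,60],[-0.96,-0.041,0.23,-0.05,60],[-0.96,-0.041,0.23,-0.05,60],[-0.96,-0.041,0.23,-0.05,60]],
])

```text
time: 14.28
position: [0.4474, -0.0707, 0.1692]
tool_rot: [-2.299, -2.14, 0.001]
ft_force: [0.4, 0.2, 0.3]
grip_width: 0.764
```

```bash
python3 - <<'E'
from h import *
delta((.4475,-.071,.17),86)
d=shot('wrist','w8')
cv2.imwrite('pics/z13.png',cv2.resize(d['img'][130:270,190:360],None,fx=4,fy=4,interpolation=cv2.INTER_CUBIC))
E
```

```text
t 14.28 pos [ 0.4474 -0.0707  0.1692] yaw 85.9 tilt 0.08 F [0.4 0.2 0.3] w 66.4
delta mm [-0.3  0.1 -0.8] units [-0.0008  0.0002 -0.0027] spin -0.0005
```

View pics/z13.png

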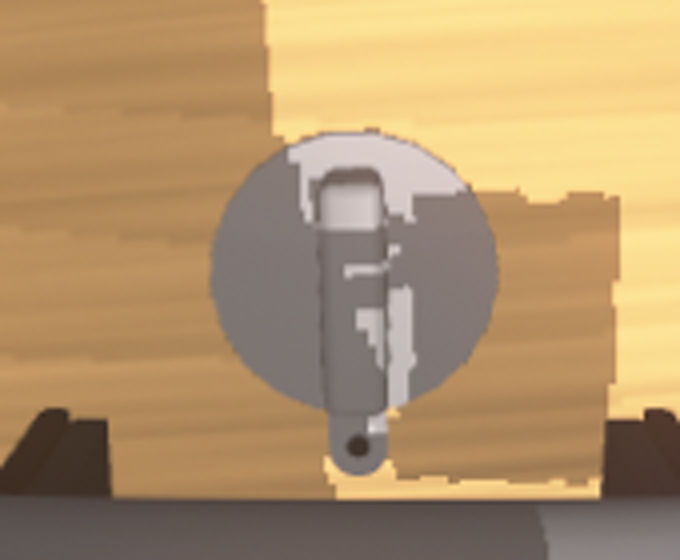

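```bash
python3 - <<'E'
from h import *
np.set_printoptions(precision=4,suppress=True)
d=load('w8')
f=lambda u,v,z:onz(d,190+u/4-.4,130+v/4-.4,z)[:2]
l,r=f(210,275,.022),f(499,275,.022);t,b=f(354,131,.022),f(354,413,.022)
print(l,r,(l+r)/2,np.linalg.norm(l-r),t,b,(t+b)/2,np.linalg.norm(t-b))
bt=[f(320,183,.05),f(383,183,.05),f(324,412,.05),f(389,412,.05)]
B=(sum(bt))/4;print('bar',B, np.linalg.norm((bt[2]+bt[3]-bt[0]-bt[1])/2))
v=(bt[2]+bt[3]-bt[0]-bt[1]);print(np.degrees(np.arctan2(v[1],v[0])))
e=f(358,446,.020);c=(l+r)/2
for q in (c,B): v=e-q;print('ear',e,np.linalg.norm(v),np.degrees(np.arctan2(v[1],v[0])))
E
```

```text
[ 0.4442 -0.105 ] [ 0.4491 -0.0375] [ 0.4466 -0.0712] 0.0676526576914432 [ 0.413  -0.0689] [ 0.4805 -0.0738] [ 0.4467 -0.0713] 0.06761974857472879
bar [ 0.4458 -0.0712] 0.05011776704973512
-2.927733878876989
ear [ 0.4897 -0.0735] 0.0431276613015372 -3.0044272320462757
ear [ 0.4897 -0.0735] 0.043958377843190045 -2.9663481134425367
```

Call:
drive_tool([
  [[-0.002,-0.002,0.2,-0.006,60],[-0.002,-0.002,0.4,-0.006,60],[-0.002,-0.002,0.42,-0.006,80],[-0.002,-0.002,0.43,-0.006,100],[-0.002,-0.002,0.43,-0.006,120]],
])

```text
time: 14.95
position: [0.4493, -0.0716, 0.043]
tool_rot: [2.277, 2.161, 0.005]
ft_force: [-0.0, -0.4, -0.0]
grip_width: 0.575
```

```bash
python3 - <<'E'
from h import *
delta((.4467,-.0713,.039),87)
E
```

```text
t 14.95 pos [ 0.4493 -0.0716  0.043 ] yaw 87.02 tilt 0.22 F [-0.  -0.4 -0. ] w 50.0
delta mm [ 0.2 -2.7  4. ] units [ 0.0006 -0.0089  0.0132] spin 0.0001
```

Call:
drive_tool([
  [[0,-0.003,0.003,0,120],[0,-0.003,0.003,0,150],[0,-0.003,0.003,0,255],[0,-0.003,0.003,0,255],[0,-0.003,0.003,0,255],[0,-0.003,0.003,0,255],[0,-0.003,0.003,0,255]],
], grip_force=50)

```text
time: 15.82
position: [0.4463, -0.0719, 0.04]
tool_rot: [-2.279, -2.162, 0.0]
ft_force: [1.4, -0.7, 0.4]
grip_width: 0.156
```

```bash
python3 - <<'E'
from h import *
delta((.526,.2048,.22),87)
E
```

```text
t 15.82 pos [ 0.4463 -0.0719  0.04  ] yaw 86.97 tilt 0.0 F [ 1.4 -0.7  0.4] w 13.6
delta mm [ 280.5   64.9 -180. ] units [ 0.9351  0.2164 -0.5999] spin -0.0002
```

Call:
drive_tool([
  [[0,0,-0.2,0,255],[0,0,-0.4,-0.05,255],[0.2,0.05,-0.6,-0.1,255],[0.935,0.216,-0.6,-0.167,255],[0.935,0.216,-0.6,-0.167,255],[0.935,0.216,-0.6,-0.167,255],[0.935,0.216,-0.6,-0.167,255],[0.935,0.216,-0.6,-0.167,255],[0.935,0.216,-0.6,-0.167,255],[0.935,0.216,-0.6,-0.167,255]],
])

```text
time: 17.08
position: [0.5259, 0.2028, 0.22]
tool_rot: [-1.644, -2.677, 0.001]
ft_force: [-0.2, 0.2, -1.1]
grip_width: 0.158
```

```bash
python3 - <<'E'
from h import *
delta((.526,.2048,.175),117)
d=shot('wrist','w9')
E
```

```text
t 17.07 pos [0.5259 0.2028 0.22  ] yaw 116.88 tilt 0.02 F [-0.2  0.2 -1.1] w 13.7
delta mm [ 1.8  1.  45. ] units [0.0058 0.0033 0.15  ] spin -0.0007
```

View pics/w9.png

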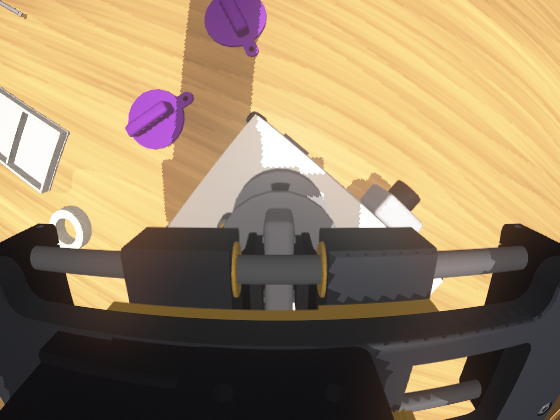

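Call:
drive_tool([
  [[0.005,0.003,0.07,0,255],[0.005,0.003,0.125,0,255],[0.005,0.003,0.125,0,255],[0.005,0.003,0.125,0,255]],
])

```text
time: 17.62
position: [0.5263, 0.2063, 0.1831]
tool_rot: [1.641, 2.678, 0.001]
ft_force: [-0.5, 0.3, -0.3]
grip_width: 0.15
```

```bash
python3 - <<'E'
from h import *
delta((.526,.2048,.175),117)
shot('scene','s10');d=shot('side','d10')
im=np.hstack([load('s10')['img'][190:340,330:470],d['img'][200:350,150:290]])
cv2.imwrite('pics/z14.png',cv2.resize(im,None,fx=2.8,fy=2.8,interpolation=cv2.INTER_CUBIC))
E
```

```text
t 17.62 pos [0.5263 0.2063 0.1831] yaw 117.0 tilt 0.04 F [-0.5  0.3 -0.3] w 13.1
delta mm [-1.2 -1.   8.1] units [-0.0039 -0.0033  0.0269] spin 0.0
```

View pics/z14.png

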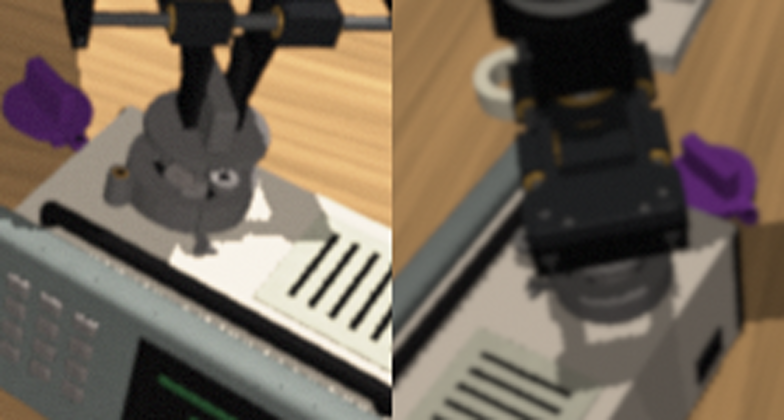

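```bash
python3 - <<'E'
from h import *
d=load('s10')
print(onz(d,409.6,253.2,.161)[:2], proj(d,(.5637,.2254,.161)))
a=load('scene0');print('calib check: scene ray of boss at .135 vs wrist', onz(a,372.8,251.5,.135)[:2])
E
```

```text
[0.56214515 0.22537644] [409.3461453  253.83810481]
calib check: scene ray of boss at .135 vs wrist [0.55490621 0.17112551]
```

Call:
drive_tool([
  [[-0.004,-0.003,0.03,0,255],[-0.004,-0.003,0.045,0,255],[-0.004,-0.003,0.06,0,255],[-0.004,-0.003,0.06,0,255]],
])

```text
time: 18.23
position: [0.5259, 0.2051, 0.1646]
tool_rot: [1.641, 2.679, 0.0]
ft_force: [-0.2, -0.4, 1.9]
grip_width: 0.156
```

```bash
python3 - <<'E'
from h import *
delta((.526,.2048,.159),117)
E
```

```text
t 18.23 pos [0.5259 0.2051 0.1646] yaw 117.04 tilt 0.02 F [-0.2 -0.4  1.9] w 13.5
delta mm [-0.3 -0.   5.6] units [-0.001  -0.0001  0.0187] spin 0.0002
```

Call:
drive_tool([
  [[0,0,0.01,0,255],[0,0,0.018,0,255],[0,0,0.02,0,255],[0,0,0.022,0,255]],
])

```text
time: 18.73
position: [0.5267, 0.2053, 0.1591]
tool_rot: [1.64, 2.678, 0.003]
ft_force: [-0.8, -0.6, 6.4]
grip_width: 0.158
```

```bash
python3 - <<'E'
from h import *
delta((.526,.2048,.159),117)
shot('scene','s11');d=load('s11')
cv2.imwrite('pics/z15.png',cv2.resize(d['img'][190:310,330:490],None,fx=4.5,fy=4.5,interpolation=cv2.INTER_CUBIC))
E
```

```text
t 18.73 pos [0.5267 0.2053 0.1591] yaw 117.03 tilt 0.14 F [-0.8 -0.6  6.4] w 13.7
delta mm [-0.2 -0.8  0.1] units [-0.0006 -0.0028  0.0005] spin 0.0002
```

View pics/z15.png

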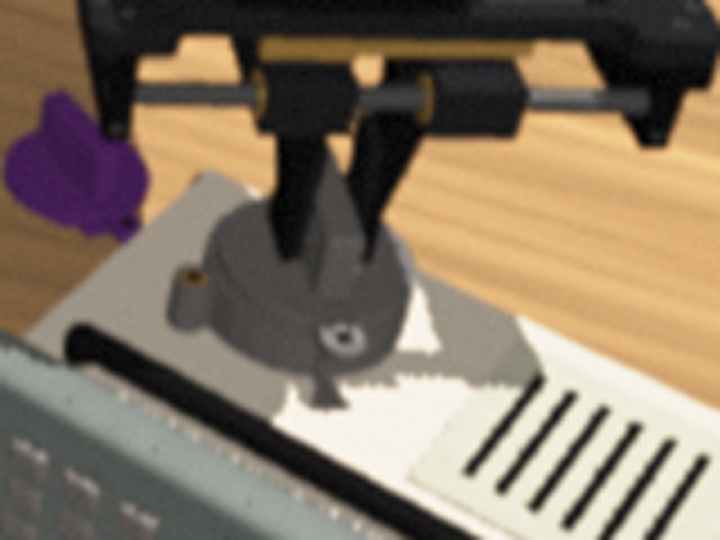

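Call:
drive_tool([
  [[0,0,0.002,0.05,255],[0,0,0.002,0.1,255],[0,0,0.002,0.15,255],[0,0,0.002,0.2,255],[0,0,0.002,0.25,255],[0,0,0.002,0.3,255],[0,0,0.002,0.35,255],[0,0,0.002,0.4,255],[0,0,0.002,0.43,255],[0,0,0.002,0.445,255],[0,0,0.002,0.445,255],[0,0,0.002,0.445,255]],
])

```text
time: 20.27
position: [0.5274, 0.2054, 0.1591]
tool_rot: [-2.979, -0.995, -0.006]
ft_force: [0.3, -0.2, 7.7]
grip_width: 0.156
```

```bash
python3 - <<'E'
from h import *
delta((.526,.2048,.159),37)
print(ctrl.get_state()['torque'])
shot('scene','s12');d=load('s12');shot('side','d12');shot('wrist','w12')
cv2.imwrite('pics/z16.png',cv2.resize(d['img'][190:310,330:490],None,fx=4.5,fy=4.5,interpolation=cv2.INTER_CUBIC))
cv2.imwrite('pics/z17.png',cv2.resize(load('d12')['img'][220:350,140:310],None,fx=4.5,fy=4.5,interpolation=cv2.INTER_CUBIC))
E
```

```text
t 20.27 pos [0.5274 0.2054 0.1591] yaw 36.93 tilt 0.23 F [ 0.3 -0.2  7.7] w 13.6
delta mm [-1.5 -0.3  0.1] units [-0.0049 -0.0011  0.0004] spin -0.0004
[-0.18481726 -0.04254245  0.00592364]
```

View pics/z16.png

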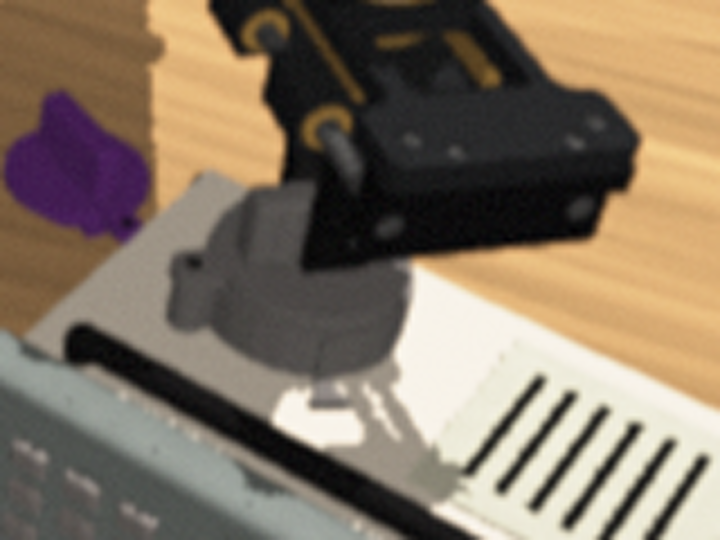

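View pics/z17.png

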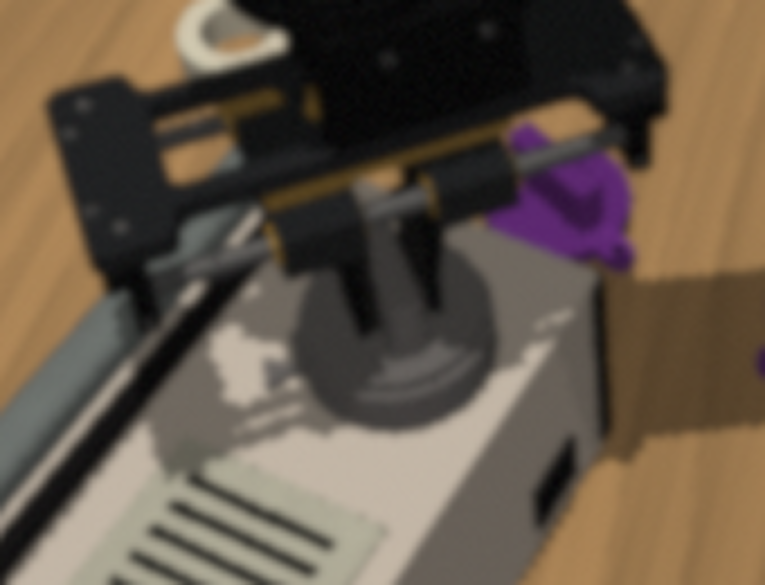

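View pics/w12.png

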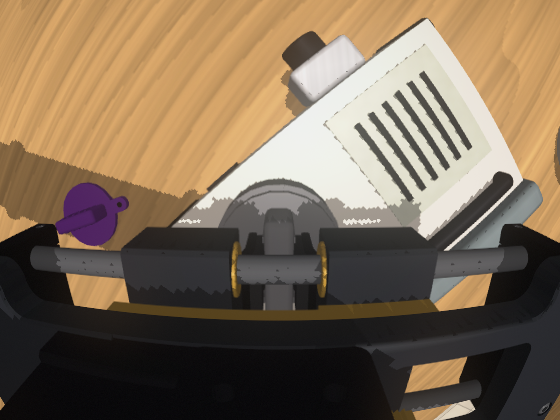

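Call:
drive_tool([
  [[-0.002,0,0.003,0,255],[-0.002,0,0.006,0,255],[-0.002,0,0.008,0,255],[-0.002,0,0.008,0,255]],
])

```text
time: 20.92
position: [0.5275, 0.2054, 0.159]
tool_rot: [-2.978, -0.994, -0.009]
ft_force: [-2.1, -0.7, 19.3]
grip_width: 0.157
```

```bash
python3 - <<'E'
from h import *
delta((.526,.2048,.159),37)
d=load('s12');print(onz(d,372.7,248.4,.14)[:2], 'boss scene',onz(load('scene0'),372.8,251.5,.135)[:2])
shot('scene','s13');d=load('s13')
cv2.imwrite('pics/z18.png',cv2.resize(d['img'][220:300,350:450],None,fx=7,fy=7,interpolation=cv2.INTER_CUBIC))
E
```

```text
t 20.93 pos [0.5275 0.2054 0.159 ] yaw 36.93 tilt 0.33 F [-2.1 -0.7 19.3] w 13.6
delta mm [-1.6 -0.4 -0. ] units [-0.0052 -0.0013 -0.    ] spin -0.0004
[0.55374348 0.16984328] boss scene [0.55490621 0.17112551]
```

View pics/z18.png

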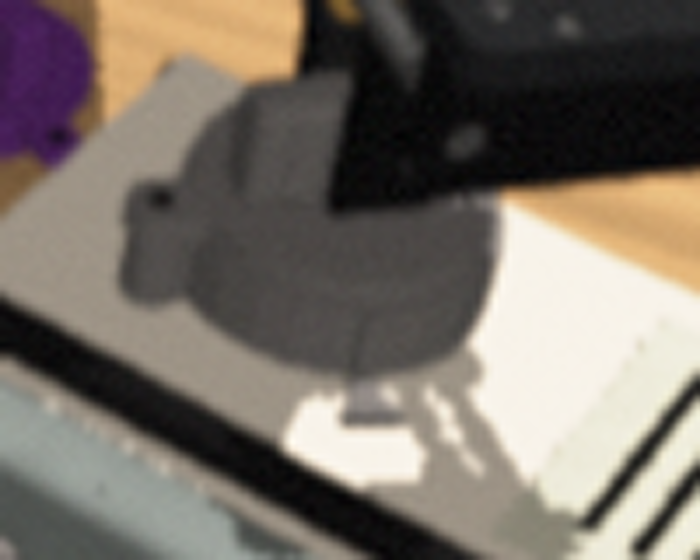

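```bash
python3 - <<'E'
from h import *
print(ctrl.close_job()); delta((.526,.2048,.159),37)
E
```

```text
the job is handed in; nothing more can be done
None
the job is handed in; nothing more can be done
```

The pump is back on battery power. Both smaller cells are in the well, nub up, and the cap is pressed fully home and turned clockwise with its ear over the screw boss. I handed the job in at about 21 s, with the gripper still holding the cap at 50 N and pressing down with about 19 N.

- **Cap height:** pressing harder raised the force from about 8 N to 19 N without the cap moving down, so the flange is resting on the collar.
- **Ear over the boss:** the scene camera puts the ear hole within about 2 mm of where it saw the boss hole. The tool's turn reads 36.9°, against a target of 37°.
- **Centring:** the tool is about 1.6 mm off the well's measured axis, inside the 4 mm limit. The jaw opening was 13.6 mm on the 14 mm bar.
- **Cells:** a wrist camera picture after each drop showed the cell upright in the well.
- **Other objects:** the big cell, screwdriver, tape roll and coloured look-alikes were not touched, though I did not re-measure their positions at the end.

No check failed. The hand-in gives no verdict, and I could not read the state afterwards.

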